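# Release a child-locked tilt-out bin in a genkan closet

### The arm

A 6-joint arm with a two-finger parallel gripper is mounted at the origin on the work surface. World frame = base frame: x ahead of the robot, y to its left, z up, the work surface at z = 0. Lengths are in mm, angles in rad, forces in N, time in s.
With the tool pointing down it reaches from about 275 to 725 mm from the base axis. Payload 5.6 kg.
Tool frame: the origin (TCP) lies at the very end of the fingers, on their centre line; the grasp point (between the pads) lies 19 mm behind it (manip.hold_point_z is the distance from the TCP to the grasp point, in mm); z points along the fingers, x is the direction in which the jaws open and shut, and the axes are right-handed (so a half turn about z gives the same grasp; the last joint's range is limited). The gripper opens to 85 mm and grips with 20 to 120 N. Pads are 22 mm wide; open, the fingers measure 114 mm over their backs; the gripper's body (76 mm by 85 mm) begins 54 mm behind the grasp point. The pads swing forward as they close: fully open they stand 13 mm farther back than shut.
Start: joints at [1.593, 0.255, 0.108, 0, -1.424, -0.285], TCP at [142.855, 531.117, 202.483] pointing down, gripper open.
Joint ranges: [-2.95, 2.95], [-1.21, 1.97], [-1.09, 1.5], [-2.87, 1.71], [-2.94, -0.07], [-3.05, 3.05]. Speed limits (rad/s): [2.57, 2.57, 3.14, 3.14, 3.14, 3.14].

### API

Orientations are given as a unit quaternion [x, y, z, w].
In Python, from station import manip gives the robot as it stands. The module is installed in compiled form; this text tells all that it offers.
- The arm moves only by the shell command python3 -m creep 'ROWS' [FORCE]. ROWS is JSON, a list of rows, each an object of numbers: "tx", "ty", "tz": the shift along the world's x, y, z in units of 50 mm (1.0 is 50 mm); "ax", "ay", "az": the turn, a rotation vector about the world's x, y, z in units of 6 degrees (1.0 is 6 degrees); "claw": the opening, from 0 (shut) to 1 (fully open). In form: [{"tx": .., "ty": .., "tz": .., "ax": .., "ay": .., "az": .., "claw": ..}, ...]. A call has 1 to 8 rows; each row is the pose to reach, as a shift and turn from the pose commanded when the call began; what a row does not reach only later rows make up. A row lasts 1/10 s, in which the tool goes at most 50 mm and 8.59 degrees, less where a joint would pass 70% of its speed; a pose out of reach is approached as far as the arm can. A call with a gripper value outside its range is refused whole. The fingers move at their own pace and stop on an object; FORCE is the grip in N (left out, the last holds). Time passes only in rows, so rows that repeat a pose let the fingers close. It gives the time, the measured TCP pose, the force and the opening at its end, in the units of the state.
- manip.observe(): the state, without advancing time (a new reading comes with each control period).
- manip.get_image(name): name is "scene" or "top" or "wrist"; returns the picture (420x560x3 uint8, blue, green, red); there is no depth.
- manip.get_calibration(name): a dict with "fx", "fy", "cx", "cy" (pixels), "origin" and "rotation" of the camera in the world. Camera axes: x right, y down, z forward; pixel columns grow to the right and rows downward; lengths in mm; the calibration is good to about 2 mm. A picture is of the moment at which its call begins: read the wrist's pose just before it. get_calibration takes no time and is no camera call; for the wrist camera it gives the pose at the moment of the call.
- manip.sign_off(): hands the job in, once; it reports no verdict.
The state is a dict: "time_s": time; "joint_positions": joint angles; "dq": joint speeds; "effort": joint torques, N m; "tcp_pos": TCP position; "ee_rot": TCP orientation; "force": force on the tool from outside, world axes, zero at the start; "ft_torque": the same for the moment, N m; "width": finger opening in mm.
Only numpy, scipy, OpenCV 4.12 (cv2) and the standard library are available. Lean on these libraries where they do the work, as an engineer would, in place of code of your own. Each camera call takes 0.05 s, during which the arm holds its last target. There are 200 camera calls.

### The job

The pale oak tilt-out bin under the lacquered shelf is shut, held by two rocker child locks and one round release button along the shelf's front edge. With your fingertips, first tip both child locks fully off by pressing down the raised end of each (the end away from the shelf's front edge), and only then press the round button fully down so that the bin swings out by itself to its stop. Lift or carry nothing, do not press the spray bottle's nozzle, and leave the things on the shelf where they are and the dustpan and broom in the bin.

Things in the scene. Friction and masses are not known exactly. Their poses are not given: they have to be found in the camera images.
- closet: Low closet 290 mm deep (x), 520 mm wide (y), its dark red lacquered shelf board being its top, 240 mm above the work surface; origin on the work surface under its middle. Its front (-x, where the bin is) faces the robot, turned by the closet's yaw.
- bin_rim (a point): Middle of the top front edge of the bin's oak front panel (424 mm wide, 187 mm tall, hinged at its foot 30 mm above the work surface). Shut, it lies just under the shelf's front edge; it swings out towards the robot, its rim ending about 90 mm in front of the closet.
- bin (a joint): Tilt of the bin: 0 shut, 0.50 fully out on its stop. Springs swing it out in about 2 s and keep it there once both locks are off and the button is pressed.
- lock_a_unit: Steel plate 100 (x) by 48 mm (y) flat on the shelf's front edge; origin: centre of its underside, on the shelf; x points to the closet's back. Child lock: aluminium rocker paddle 76 mm long (along x), 30 wide, 7 thick, ribbed ends, on a cross pin 14 mm above the origin. Locked, its far (+x) end stands up, end top 23 mm above the shelf. The three units stand in any order.
- lock_a (a joint): Rocker angle of lock_a: 0 locked (as it starts), 0.30 off, against its stop; a stiff pin keeps it where it is left. Pressing the far end down to the stop turns it off, with about 5 N at the ribs.
- lock_a_far (a point): Place to press lock_a off: on the ribs of the paddle's far end, 26 mm from its pin. It moves with the paddle: about 21 mm above the shelf when locked, 13 mm when off.
- lock_b_unit: Steel plate 100 (x) by 48 mm (y) flat on the shelf's front edge; origin: centre of its underside, on the shelf; x points to the closet's back. Child lock: aluminium rocker paddle 76 mm long (along x), 30 wide, 7 thick, ribbed ends, on a cross pin 14 mm above the origin. Locked, its far (+x) end stands up, end top 23 mm above the shelf. The three units stand in any order.
- lock_b (a joint): Rocker angle of lock_b: 0 locked (as it starts), 0.30 off, against its stop; a stiff pin keeps it where it is left. Pressing the far end down to the stop turns it off, with about 5 N at the ribs.
- lock_b_far (a point): Place to press lock_b off: on the ribs of the paddle's far end, 26 mm from its pin. It moves with the paddle: about 21 mm above the shelf when locked, 13 mm when off.
- release_unit: Steel plate 100 (x) by 48 mm (y) flat on the shelf's front edge; origin: centre of its underside, on the shelf; x points to the closet's back. It carries the release: a round aluminium button 32 mm across in a low steel collar at the plate's centre, its top 20 mm above the origin.
- release (a joint): How far the release button is pressed: 0 up, 0.008 (8 mm) fully down; a spring of about 2 N rising to 5.4 N returns it. Its catch lets go of the bin from about 6 mm.
- bottle: Amber glass spray bottle 64 mm across, 176 mm tall with its white press nozzle, standing towards the back of the shelf; origin at the centre of its foot.
- nozzle (a joint): How far the spray bottle's press nozzle is pushed down: 0 up, 0.006 down.
- scraper: Small steel scraper with a wooden handle, 118 mm long along its x, 50 mm wide, 16 mm tall, lying on the shelf between two latch units; origin underneath its middle.
- tin: Flat metal polish tin, 63 mm across, 24 mm tall, on the shelf between two latch units; origin at the centre of its underside.
- brush: Wooden shoe brush 140 mm long (y), 46 mm wide, 43 mm tall, at the back of the shelf; origin at the centre of its underside.
- dish: Small white ceramic bowl, 72 mm across, 24 mm tall, at the back of the shelf; origin at the centre of its underside.
- shoehorn: Steel shoehorn 172 mm long (y), 26 mm wide, 5 mm thick, lying on the shelf behind the latch units; origin underneath its middle.
- dustpan: Green plastic dustpan, 250 mm long, 105 mm wide, lying in the bin, hidden while the bin is shut; origin underneath it.
- broom: Short green hand broom, 270 mm long, lying in the bin beside the dustpan; origin underneath it.
Things that resemble listed ones, but are neither listed nor needed, are in the scene too. There is more than one size of the bottle; the job needs the middle-sized.

How it is judged (in metres and radians):
On the way, in this order (a step that is already met when the one before it is completed fails the run):
1. both child locks are tipped off (value of joint each of lock_a, lock_b above 0.24 rad), for 0.1 s.
2. the release button is pressed down by the fingers with both locks off (all of step 1 and value of joint release above 0.0055 m and contact force between the fingers and release_unit above 0.5 N), for 0.05 s.
3. the bin has swung out to its stop (value of joint bin above 0.46 rad), for 0.2 s.
At the end, for the whole second after the job is handed in: The bin is out on its stop (tilt over 0.46 of 0.50) and still, both locks are off (over 0.24 of 0.30), the release button is up again, the bottle stands upright with its nozzle up, the six things on the shelf lie within 20 mm of where they were, and the dustpan and broom are in the bin (all of step 1 and value of joint bin above 0.46 rad and velocity of joint bin below 0.05 rad/s and value of joint each of release, nozzle below 0.003 m and angle between bottle's own z axis and vertical below 0.15 rad and distance of each of bottle, scraper, tin, brush, dish, shoehorn from where it was at the start of the episode below 0.02 m and z of each of dustpan, broom in the frame of bin_rim below -0.06 m and x of each of dustpan, broom in the frame of bin_rim above 0 m); the robot touches nothing.
It fails at once if the release button is pressed (over 4 mm) while a child lock is still on (value of joint release above 0.004 m and value of joint any of lock_a, lock_b below 0.15 rad).
It fails at once if the spray nozzle is pressed (value of joint nozzle above 0.004 m).
It fails at once if a thing on the shelf is shifted by more than 20 mm, lifted or tipped over (distance of any of bottle, scraper, tin, brush, dish, shoehorn from where it was at the start of the episode above 0.02 m or angle between bottle's own z axis and vertical above 0.35 rad).
It fails at once if the dustpan or the broom is taken from the bin (z of any of dustpan, broom in the frame of bin_rim above -0.05 m).
It also fails if it takes over 45 s, if anything falls off the work surface, if the arm or the gripper's body presses on something with over 40 N, if the wrist force passes 120 N, or if a joint passes its speed limit or range.

## Working session

There is one attempt and no reset: what is moved stays moved. The work goes in short steps, Python scripts to look and compute and a shell command to move; the robot and the scene stay as the last step left them, time stands still between calls to the robot, and variables do not carry over. Pictures are saved under pics/ and viewed, about 8 in all and at most 12, crops included, and the job is handed in when it is done.

```bash
mkdir -p pics; python3 - <<'E'
from station import manip
import cv2
s=manip.observe();print(s)
for n in("scene","top"):
    cv2.imwrite(f"pics/{n}0.png",manip.get_image(n));c=manip.get_calibration(n);print(n,c)
E
```

```text
{'time_s': 0.0, 'joint_positions': array([ 1.59259048e+00,  2.55722970e-01,  1.06981587e-01, -4.95316908e-04,
       -1.42388053e+00, -2.84629320e-01]), 'dq': array([ 2.47791883e-03,  1.00494443e-03, -1.23009271e-04,  1.00583011e-04,
        3.19241542e-05, -2.46063592e-03]), 'effort': array([-1.40094857e-03, -3.86635852e+01,  2.37947381e+01,  5.36530137e+00,
       -6.12725285e-03,  1.78847631e-05]), 'tcp_pos': array([142.67941256, 530.59333518, 201.5962873 ]), 'ee_rot': array([-6.08321256e-01,  7.93690340e-01, -5.91638328e-04, -7.36996061e-04]), 'force': array([ 0.00982605,  0.65416694, -0.00623334]), 'ft_torque': array([-0.02178972, -0.02336985, -0.04353281]), 'width': 85.24178587739559}
scene {'fx': 447.7940792563487, 'fy': 447.7940792563487, 'cx': 278.05811492485066, 'cy': 199.2218221191964, 'origin': array([1108.09473837, -500.40954406,  953.031832  ]), 'rotation': array([ 0.86870275,  0.34162629, -0.12852856, -0.33485432])}
top {'fx': 415.5079896614988, 'fy': 415.5079896614988, 'cx': 280.8726854690628, 'cy': 211.50871076447802, 'origin': array([ 523.33456568,  -41.7755274 , 1097.80898019]), 'rotation': array([-0.69456258,  0.71374824, -0.06828146,  0.05902479])}
```

View pics/top0.png

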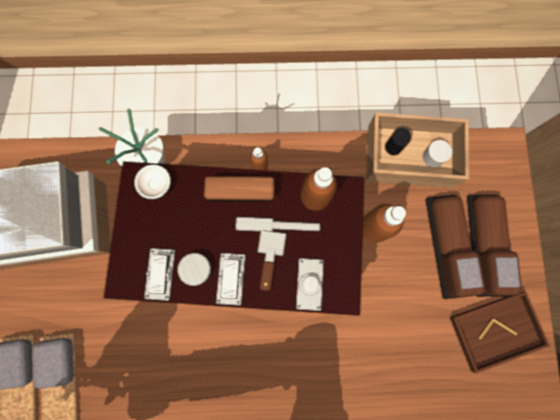

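View pics/scene0.png

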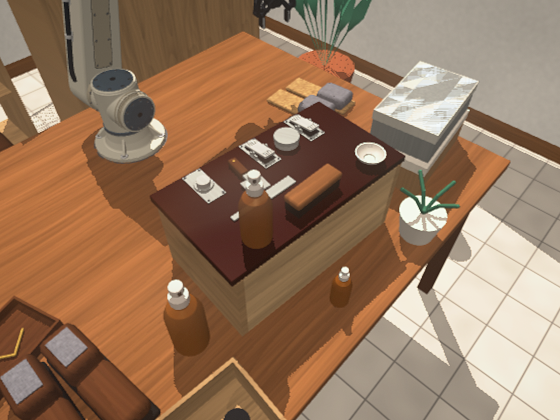

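The top view shows two rocker locks, at about (158,274) and (230,279), and the round button at (310,284). The tin is at (194,269), the scraper at (268,258) and the shoehorn at (278,225). There are three amber bottles: a small one at (259,158) behind the closet, the shelf one at (318,190), and a large one at (390,220) off the shelf. The shelf bottle is the middle-sized listed one, and I only have to avoid it. Next I'll measure the units and enlarge a crop.

```bash
cat > h.py <<'E'
from station import manip
import numpy as np, cv2
from scipy.spatial.transform import Rotation as R
def ray(n,uv,z,c=None):
    c=c or manip.get_calibration(n)
    d=R.from_quat(c["rotation"]).apply([(uv[0]-c["cx"])/c["fx"],(uv[1]-c["cy"])/c["fy"],1])
    return c["origin"]+d*(z-c["origin"][2])/d[2]
def proj(n,p,c=None):
    c=c or manip.get_calibration(n)
    q=R.from_quat(c["rotation"]).inv().apply(np.array(p)-c["origin"])
    return q[:2]/q[2]*[c["fx"],c["fy"]]+[c["cx"],c["cy"]]
E
python3 - <<'E'
from h import *
for k,uv in dict(FL=(105,298),FR=(361,314),BL=(123,162),BR=(364,178),lockL=(158,274),lockM=(230,279),btn=(310,284)).items(): print(k,ray("top",uv,240 if len(k)==2 else 244).round(1))
im=cv2.imread("pics/top0.png")
cv2.imwrite("pics/crop1.png",cv2.resize(im[210:320,135:335],None,fx=4,fy=4,interpolation=cv2.INTER_CUBIC))
E
```

```text
FL [511.9 303.7 240. ]
FR [ 465.7 -210.6  240. ]
BL [795.9 278.9 240. ]
BR [ 747.5 -234.7  240. ]
lockL [556.6 197.4 244. ]
lockM [542.5  51.8 244. ]
btn [ 528. -110.  244.]
```

View pics/crop1.png

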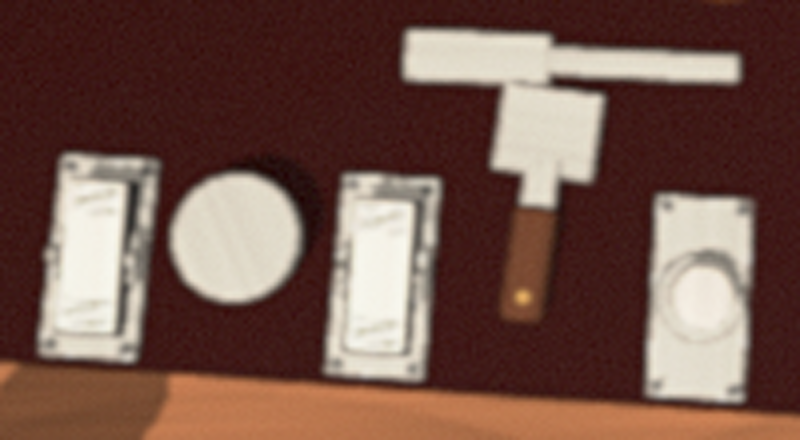

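```bash
python3 - <<'E'
from h import *
yaw=np.arctan2(-24.9,283);ex=np.array([np.cos(yaw),np.sin(yaw),0])
cam=manip.get_calibration("top")
for k,c in dict(L=[(60,153),(160,160),(137,362),(38,357)],M=[(341,173),(441,179),(424,381),(325,375)],B=[(655,194),(755,200),(745,402),(645,396)]).items():
    P=np.array([ray("top",((u+.5)/4-.5+135,(v+.5)/4-.5+210),243,cam) for u,v in c]); m=P.mean(0)
    print(k,m.round(1),"len",np.linalg.norm(P[0]-P[3]).round(1),"wid",np.linalg.norm(P[0]-P[1]).round(1),"yaw",np.arctan2(*(P[0]-P[3])[1::-1]).round(3),"far27",(m+27*ex).round(1))
E
python3 -m creep '[{"tz":1,"claw":0},{"tz":2,"claw":0},{"tz":3,"claw":0},{"tz":3,"claw":0}]' 40
```

```text
L [556.9 195.  243. ] len 102.6 wid 51.4 yaw -0.079 far27 [583.8 192.6 243. ]
M [543.3  51.2 243. ] len 101.3 wid 51.4 yaw -0.081 far27 [570.2  48.8 243. ]
B [ 528.3 -109.4  243. ] len 101.1 wid 51.3 yaw -0.085 far27 [ 555.2 -111.7  243. ]invalid input
```

```bash
python3 -m creep '[{"tx":0,"ty":0,"tz":1,"ax":0,"ay":0,"az":0,"claw":0},{"tx":0,"ty":0,"tz":2,"ax":0,"ay":0,"az":0,"claw":0},{"tx":0,"ty":0,"tz":3,"ax":0,"ay":0,"az":0,"claw":0}]' 40
```

```text
time_s: 0.4
tcp_pos: [142.9, 530.3, 353.9]
ee_rot: [-0.608, 0.794, -0.001, -0.0]
force: [0.6, 2.1, 0.8]
width: 43.8
```

```bash
python3 -m creep '[{"tx":0.7,"ty":-0.55,"tz":0,"ax":0,"ay":0,"az":0,"claw":0},{"tx":1.4,"ty":-1.1,"tz":0,"ax":0,"ay":0,"az":0,"claw":0},{"tx":2.1,"ty":-1.65,"tz":0,"ax":0,"ay":0,"az":0,"claw":0},{"tx":2.8,"ty":-2.2,"tz":0,"ax":0,"ay":0,"az":0,"claw":0},{"tx":3.5,"ty":-2.75,"tz":0,"ax":0,"ay":0,"az":0,"claw":0},{"tx":4.2,"ty":-3.3,"tz":0,"ax":0,"ay":0,"az":0,"claw":0},{"tx":4.9,"ty":-3.85,"tz":0,"ax":0,"ay":0,"az":0,"claw":0},{"tx":4.9,"ty":-3.85,"tz":0,"ax":0,"ay":0,"az":0,"claw":0}]'
```

```text
time_s: 1.2
tcp_pos: [390.8, 335.4, 352.0]
ee_rot: [-0.606, 0.795, -0.001, -0.001]
force: [0.9, 0.4, 0.6]
width: -0.2
```

```bash
python3 -m creep '[{"tx":0.8,"ty":-0.6,"tz":0,"ax":0,"ay":0,"az":0,"claw":0},{"tx":1.6,"ty":-1.2,"tz":0,"ax":0,"ay":0,"az":0,"claw":0},{"tx":2.4,"ty":-1.8,"tz":0,"ax":0,"ay":0,"az":0,"claw":0},{"tx":3.2,"ty":-2.4,"tz":0,"ax":0,"ay":0,"az":0,"claw":0},{"tx":3.92,"ty":-2.92,"tz":-0.3,"ax":0,"ay":0,"az":0,"claw":0},{"tx":3.92,"ty":-2.92,"tz":-0.9,"ax":0,"ay":0,"az":0,"claw":0},{"tx":3.92,"ty":-2.92,"tz":-1.2,"ax":0,"ay":0,"az":0,"claw":0},{"tx":3.92,"ty":-2.92,"tz":-1.2,"ax":0,"ay":0,"az":0,"claw":0}]' && python3 - <<'E'
from h import *
print(manip.observe()["tcp_pos"])
cv2.imwrite("pics/w1.png",manip.get_image("wrist"))
c=manip.get_calibration("wrist")
t=manip.observe()["tcp_pos"];print("tip px",proj("wrist",t,c),"below", proj("wrist",[t[0],t[1],261],c),"farL",proj("wrist",[583.8,192.6,261],c))
E
```

```text
time_s: 2.0
tcp_pos: [582.8, 192.3, 289.1]
ee_rot: [-0.608, 0.794, 0.001, -0.003]
force: [0.4, -0.9, -0.7]
width: -0.0
[582.77889966 192.27692128 289.13864173]
tip px [282.95154953 239.01954163] below [282.90309473 222.72913684] farL [282.55736884 222.15280898]
```

View pics/w1.png

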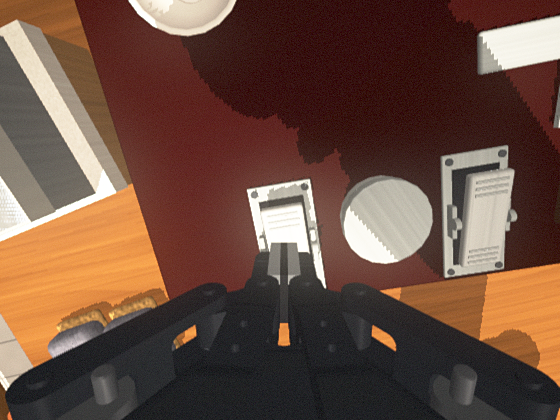

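The wrist view shows the closed fingertips at (283,240), above the left lock's ribbed far end, with ribs at about (283,215). The point straight below the tip at rib height projects to (283,222), which is on the ribs, and the tin at (387,220) is clear. Pressing now.

```bash
python3 -m creep '[{"tx":0.03,"ty":0,"tz":-0.3,"ax":0,"ay":0,"az":0,"claw":0},{"tx":0.03,"ty":0,"tz":-0.5,"ax":0,"ay":0,"az":0,"claw":0},{"tx":0.03,"ty":0,"tz":-0.6,"ax":0,"ay":0,"az":0,"claw":0},{"tx":0.03,"ty":0,"tz":-0.68,"ax":0,"ay":0,"az":0,"claw":0},{"tx":0.03,"ty":0,"tz":-0.74,"ax":0,"ay":0,"az":0,"claw":0},{"tx":0.03,"ty":0,"tz":-0.74,"ax":0,"ay":0,"az":0,"claw":0}]'
```

```text
time_s: 2.65
tcp_pos: [585.3, 192.7, 255.5]
ee_rot: [-0.608, 0.794, -0.0, -0.0]
force: [-0.2, 0.5, 0.3]
width: 0.2
```

```bash
python3 -m creep '[{"tx":0,"ty":0,"tz":-0.04,"ax":0,"ay":0,"az":0,"claw":0},{"tx":0,"ty":0,"tz":-0.04,"ax":0,"ay":0,"az":0,"claw":0}]';python3 -m creep '[{"tx":0,"ty":0,"tz":-0.04,"ax":0,"ay":0,"az":0,"claw":0},{"tx":0,"ty":0,"tz":-0.04,"ax":0,"ay":0,"az":0,"claw":0}]'
```

```text
time_s: 2.85
tcp_pos: [585.4, 192.6, 253.5]
ee_rot: [-0.608, 0.794, 0.0, 0.0]
force: [-0.5, 0.3, -0.3]
width: 0.1
time_s: 3.05
tcp_pos: [585.3, 192.6, 251.3]
ee_rot: [-0.608, 0.794, 0.0, -0.0]
force: [1.0, 0.1, -0.7]
width: -0.2
```

```bash
python3 - <<'E'
from h import *
w=manip.get_image("wrist");c=manip.get_calibration("wrist");t=manip.observe()["tcp_pos"];print(proj("wrist",t,c))
s=manip.get_image("scene")
a=cv2.resize(w[120:270,200:400],(533,400),interpolation=cv2.INTER_CUBIC);b=cv2.resize(s[95:170,240:340],(267,200),interpolation=cv2.INTER_CUBIC)
o=np.zeros((400,800,3),np.uint8);o[:,:533]=a;o[:200,533:]=b;cv2.imwrite("pics/w2.png",o)
E
```

```text
[282.91962118 239.02461525]
```

View pics/w2.png

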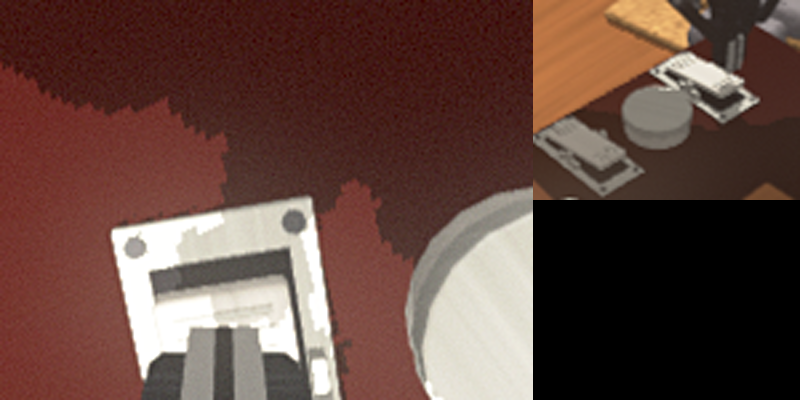

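```bash
python3 - <<'E'
from h import *
t=manip.observe();p=t["tcp_pos"];print(p,t["force"])
f=lambda q:((proj("scene",q)-[240,95])*2.667+[533,0]).round(0)
m=np.array([556.9,195,240]);ex=np.array([.9962,-.0868,0])
print("tip",f(p),"far@261",f(m+26*ex+[0,0,21]),"off",f(m+26*ex+[0,0,13]),"near",f(m-26*ex+[0,0,21]))
for a in(-1,1):
  for b in(-1,1): print("corner",a,b,f(m+50*a*ex+24*b*np.array([.0868,.9962,0])+[0,0,3]))
s=manip.get_image("scene");cv2.imwrite("pics/s2.png",cv2.resize(s[95:170,240:340],(800,600),interpolation=cv2.INTER_CUBIC))
E
```

```text
[585.36501484 192.58962258 251.47901132] [-0.48031472 -0.11611714 -0.3155035 ]
tip [725.  92.] far@261 [724.  82.] off [723.  89.] near [685.  56.]
corner -1 -1 [648.  70.]
corner -1 1 [685.  50.]
corner 1 -1 [723. 122.]
corner 1 1 [759.  99.]
```

View pics/s2.png

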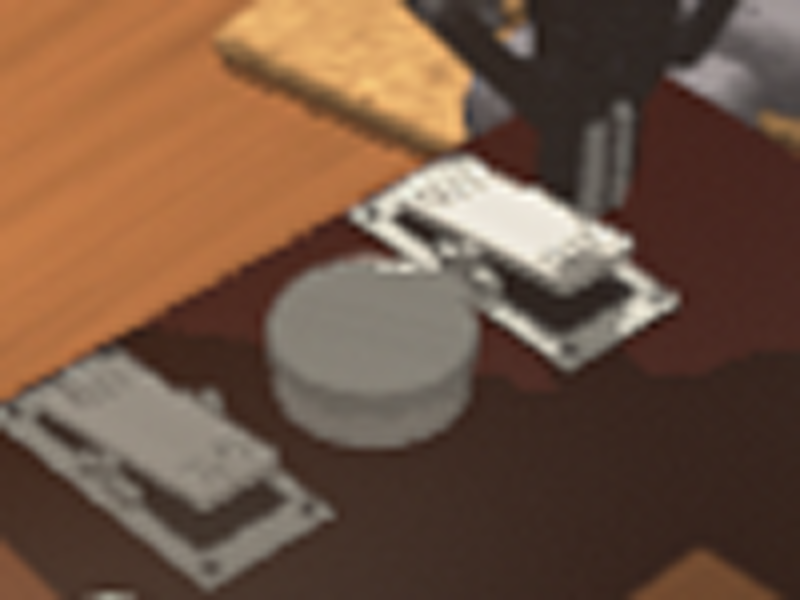

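The scene view shows the fingertips at (595,210) in the enlarged crop, still above a paddle that is still raised. They look about 20 mm higher than the reported TCP suggests, and zero force agrees. The plate corners match their prediction to within 1 px, so the closet position is right. I'll keep going down in small steps on force.

```bash
python3 -m creep '[{"tx":0,"ty":0,"tz":-0.05,"ax":0,"ay":0,"az":0,"claw":0},{"tx":0,"ty":0,"tz":-0.1,"ax":0,"ay":0,"az":0,"claw":0},{"tx":0,"ty":0,"tz":-0.1,"ax":0,"ay":0,"az":0,"claw":0}]';python3 -m creep '[{"tx":0,"ty":0,"tz":-0.05,"ax":0,"ay":0,"az":0,"claw":0},{"tx":0,"ty":0,"tz":-0.1,"ax":0,"ay":0,"az":0,"claw":0},{"tx":0,"ty":0,"tz":-0.1,"ax":0,"ay":0,"az":0,"claw":0}]'
```

```text
time_s: 3.5
tcp_pos: [585.1, 192.6, 245.9]
ee_rot: [-0.608, 0.794, 0.0, -0.0]
force: [0.0, 0.3, -0.7]
width: 0.2
time_s: 3.8
tcp_pos: [585.1, 192.6, 240.9]
ee_rot: [-0.608, 0.794, 0.0, -0.0]
force: [0.1, 0.5, -0.3]
width: -0.1
```

```bash
for i in 1; do python3 -m creep '[{"tx":0,"ty":0,"tz":-0.05,"ax":0,"ay":0,"az":0,"claw":0},{"tx":0,"ty":0,"tz":-0.05,"ax":0,"ay":0,"az":0,"claw":0}]';python3 -m creep '[{"tx":0,"ty":0,"tz":-0.05,"ax":0,"ay":0,"az":0,"claw":0},{"tx":0,"ty":0,"tz":-0.05,"ax":0,"ay":0,"az":0,"claw":0}]'; done
```

```text
time_s: 4.0
tcp_pos: [585.2, 192.6, 238.6]
ee_rot: [-0.608, 0.794, 0.0, -0.0]
force: [0.1, -0.2, -0.0]
width: -0.1
time_s: 4.2
tcp_pos: [585.2, 192.6, 236.1]
ee_rot: [-0.608, 0.794, 0.0, -0.0]
force: [-0.5, 0.6, -0.1]
width: -0.0
```

```bash
python3 -m creep '[{"tx":0,"ty":0,"tz":-0.05,"ax":0,"ay":0,"az":0,"claw":0},{"tx":0,"ty":0,"tz":-0.05,"ax":0,"ay":0,"az":0,"claw":0}]'; python3 - <<'E'
from h import *
print((proj("scene",manip.observe()["tcp_pos"])-[240,95])*8)
s=manip.get_image("scene");cv2.imwrite("pics/s3.png",cv2.resize(s[95:170,240:340],(800,600),interpolation=cv2.INTER_CUBIC))
E
```

```text
time_s: 4.4
tcp_pos: [585.5, 192.6, 234.1]
ee_rot: [-0.608, 0.794, -0.0, 0.0]
force: [0.1, 0.5, 0.1]
width: 0.2
[574.11468626 319.74159227]
```

View pics/s3.png

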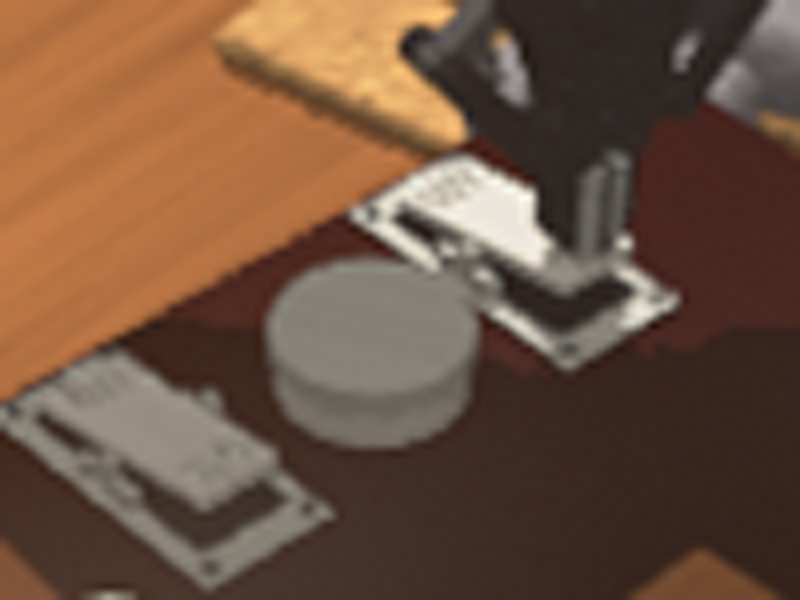

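The fingertips at (595,255) now sit right at the far ribs, which are not yet moving. I'll continue in 2 mm steps.

```bash
python3 -m creep '[{"tx":0,"ty":0,"tz":-0.05,"ax":0,"ay":0,"az":0,"claw":0},{"tx":0,"ty":0,"tz":-0.05,"ax":0,"ay":0,"az":0,"claw":0}]';python3 -m creep '[{"tx":0,"ty":0,"tz":-0.05,"ax":0,"ay":0,"az":0,"claw":0},{"tx":0,"ty":0,"tz":-0.05,"ax":0,"ay":0,"az":0,"claw":0}]'
```

```text
time_s: 4.65
tcp_pos: [585.9, 192.5, 232.0]
ee_rot: [-0.608, 0.794, -0.0, 0.001]
force: [1.0, 0.0, 2.9]
width: 0.1
time_s: 4.85
tcp_pos: [586.0, 192.6, 229.3]
ee_rot: [-0.608, 0.794, -0.0, 0.001]
force: [2.5, 0.2, 2.9]
width: 0.0
```

```bash
python3 -m creep '[{"tx":0,"ty":0,"tz":-0.05,"ax":0,"ay":0,"az":0,"claw":0},{"tx":0,"ty":0,"tz":-0.05,"ax":0,"ay":0,"az":0,"claw":0}]';python3 -m creep '[{"tx":0,"ty":0,"tz":-0.05,"ax":0,"ay":0,"az":0,"claw":0},{"tx":0,"ty":0,"tz":-0.05,"ax":0,"ay":0,"az":0,"claw":0}]'
```

```text
time_s: 5.05
tcp_pos: [586.2, 192.5, 227.1]
ee_rot: [-0.608, 0.794, -0.001, 0.001]
force: [3.4, -0.7, 4.7]
width: -0.2
time_s: 5.25
tcp_pos: [586.3, 192.6, 225.4]
ee_rot: [-0.608, 0.794, -0.001, 0.001]
force: [2.8, 0.4, 7.5]
width: 0.1
```

Contact began at a reported z of about 233 mm, so the real tip is about 30 mm above the reported one. Continuing to the stop.

```bash
python3 -m creep '[{"tx":0,"ty":0,"tz":-0.04,"ax":0,"ay":0,"az":0,"claw":0},{"tx":0,"ty":0,"tz":-0.04,"ax":0,"ay":0,"az":0,"claw":0}]';python3 -m creep '[{"tx":0,"ty":0,"tz":-0.03,"ax":0,"ay":0,"az":0,"claw":0},{"tx":0,"ty":0,"tz":-0.03,"ax":0,"ay":0,"az":0,"claw":0}]'
```

```text
time_s: 5.45
tcp_pos: [586.5, 192.5, 225.2]
ee_rot: [-0.608, 0.794, -0.001, 0.002]
force: [-0.4, -0.3, 14.3]
width: -0.2
time_s: 5.65
tcp_pos: [586.6, 192.6, 225.1]
ee_rot: [-0.609, 0.794, -0.001, 0.003]
force: [-1.6, 0.1, 18.5]
width: 0.0
```

```bash
python3 -m creep '[{"tx":0,"ty":0,"tz":-0.03,"ax":0,"ay":0,"az":0,"claw":0},{"tx":0,"ty":0,"tz":-0.03,"ax":0,"ay":0,"az":0,"claw":0}]'
```

```text
time_s: 5.85
tcp_pos: [586.7, 192.6, 225.0]
ee_rot: [-0.609, 0.793, -0.002, 0.004]
force: [-5.0, 0.2, 24.4]
width: 0.3
```

The force rose to 24 N with no further motion, so lock L is at its stop. Next I'll lift, cross to the middle lock and stop just above it.

```bash
python3 -m creep '[{"tx":0,"ty":0,"tz":0.6,"ax":0,"ay":0,"az":0,"claw":0},{"tx":0,"ty":0,"tz":1.1,"ax":0,"ay":0,"az":0,"claw":0},{"tx":-0.1,"ty":-0.9,"tz":1.1,"ax":0,"ay":0,"az":0,"claw":0},{"tx":-0.18,"ty":-1.8,"tz":1.1,"ax":0,"ay":0,"az":0,"claw":0},{"tx":-0.28,"ty":-2.7,"tz":1.1,"ax":0,"ay":0,"az":0,"claw":0},{"tx":-0.28,"ty":-2.88,"tz":0.9,"ax":0,"ay":0,"az":0,"claw":0},{"tx":-0.28,"ty":-2.88,"tz":0.5,"ax":0,"ay":0,"az":0,"claw":0},{"tx":-0.28,"ty":-2.88,"tz":0.4,"ax":0,"ay":0,"az":0,"claw":0}]'; python3 - <<'E'
from h import *
t=manip.observe()["tcp_pos"];w=manip.get_image("wrist");s=manip.get_image("scene");print(t)
o=np.zeros((400,800,3),np.uint8);o[:,:400]=cv2.resize(w[130:280,183:383],(400,300))[0:300].repeat(1,0) if 0 else cv2.copyMakeBorder(cv2.resize(w[130:280,183:383],(400,300),interpolation=3),0,100,0,0,0)
o[:300,400:]=cv2.resize(s[100:175,235:335],(400,300),interpolation=3);cv2.imwrite("pics/m1.png",o)
E
```

```text
time_s: 6.65
tcp_pos: [569.4, 48.6, 235.6]
ee_rot: [-0.608, 0.794, 0.002, -0.003]
force: [-0.9, -0.2, 0.0]
width: 0.1
[569.40548732  48.5603336  235.6297223 ]
```

View pics/m1.png

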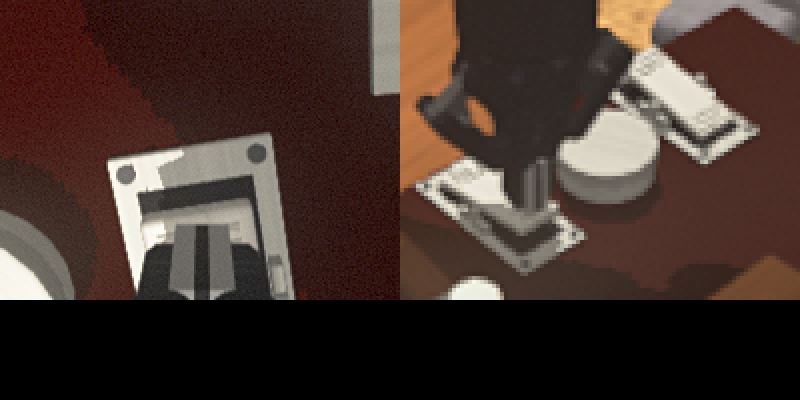

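Lock L, at upper right in the scene crop (about (690,95)), is now tipped with its far end low. The fingers are on the middle paddle's far end, at (203,230) in the wrist crop, and well centred. Pressing down about 15 mm from here.

```bash
python3 -m creep '[{"tx":0,"ty":0,"tz":-0.06,"ax":0,"ay":0,"az":0,"claw":0},{"tx":0,"ty":0,"tz":-0.12,"ax":0,"ay":0,"az":0,"claw":0},{"tx":0,"ty":0,"tz":-0.18,"ax":0,"ay":0,"az":0,"claw":0},{"tx":0,"ty":0,"tz":-0.24,"ax":0,"ay":0,"az":0,"claw":0},{"tx":0,"ty":0,"tz":-0.29,"ax":0,"ay":0,"az":0,"claw":0},{"tx":0,"ty":0,"tz":-0.29,"ax":0,"ay":0,"az":0,"claw":0}]'
```

```text
time_s: 7.35
tcp_pos: [572.9, 49.0, 225.7]
ee_rot: [-0.608, 0.794, -0.001, 0.002]
force: [3.2, 0.3, 4.0]
width: -0.2
```

```bash
python3 -m creep '[{"tx":0,"ty":0,"tz":-0.04,"ax":0,"ay":0,"az":0,"claw":0},{"tx":0,"ty":0,"tz":-0.04,"ax":0,"ay":0,"az":0,"claw":0},{"tx":0,"ty":0,"tz":-0.08,"ax":0,"ay":0,"az":0,"claw":0},{"tx":0,"ty":0,"tz":-0.08,"ax":0,"ay":0,"az":0,"claw":0}]'
```

```text
time_s: 7.75
tcp_pos: [573.2, 49.0, 225.1]
ee_rot: [-0.609, 0.793, -0.002, 0.004]
force: [-1.9, 3.2, 18.3]
width: 0.1
```

It stopped at the same depth as the first lock (225.1 mm, 18 N). Moving to above the button and checking both locks before pressing.

```bash
python3 -m creep '[{"tx":0,"ty":0,"tz":0.6,"ax":0,"ay":0,"az":0,"claw":0},{"tx":0,"ty":0,"tz":1.1,"ax":0,"ay":0,"az":0,"claw":0},{"tx":-0.2,"ty":-0.9,"tz":1.1,"ax":0,"ay":0,"az":0,"claw":0},{"tx":-0.4,"ty":-1.8,"tz":1.1,"ax":0,"ay":0,"az":0,"claw":0},{"tx":-0.7,"ty":-2.7,"tz":1.1,"ax":0,"ay":0,"az":0,"claw":0},{"tx":-0.86,"ty":-3.16,"tz":1.0,"ax":0,"ay":0,"az":0,"claw":0},{"tx":-0.86,"ty":-3.16,"tz":0.7,"ax":0,"ay":0,"az":0,"claw":0},{"tx":-0.86,"ty":-3.16,"tz":0.6,"ax":0,"ay":0,"az":0,"claw":0}]'; python3 - <<'E'
from h import *
w=manip.get_image("wrist");s=manip.get_image("scene")
o=np.zeros((400,800,3),np.uint8);o[:300,:400]=cv2.resize(w[130:280,183:383],(400,300),interpolation=3)
o[:,400:]=cv2.resize(s[105:215,215:325],(400,400),interpolation=3);
cv2.imwrite("pics/b1.png",o)
E
```

```text
time_s: 8.55
tcp_pos: [526.9, -109.7, 248.6]
ee_rot: [-0.608, 0.794, 0.002, -0.001]
force: [0.4, 0.1, -0.4]
width: 0.3
```

View pics/b1.png

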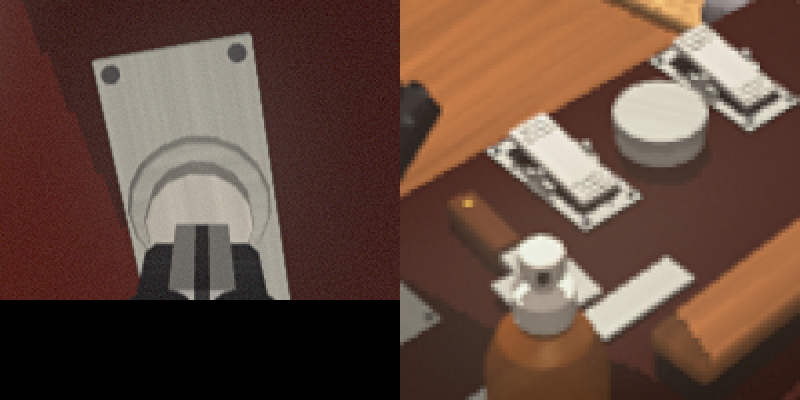

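Both paddles, at about (575,160) and (735,65), now have the near end up and the far end down. The fingertips are over the button, whose centre is at about (200,220) in the wrist crop. Pressing the button.

```bash
python3 -m creep '[{"tx":0,"ty":0,"tz":-0.2,"ax":0,"ay":0,"az":0,"claw":0},{"tx":0,"ty":0,"tz":-0.36,"ax":0,"ay":0,"az":0,"claw":0},{"tx":0,"ty":0,"tz":-0.44,"ax":0,"ay":0,"az":0,"claw":0},{"tx":0,"ty":0,"tz":-0.5,"ax":0,"ay":0,"az":0,"claw":0},{"tx":0,"ty":0,"tz":-0.55,"ax":0,"ay":0,"az":0,"claw":0},{"tx":0,"ty":0,"tz":-0.58,"ax":0,"ay":0,"az":0,"claw":0},{"tx":0,"ty":0,"tz":-0.58,"ax":0,"ay":0,"az":0,"claw":0}]'
```

```text
time_s: 9.35
tcp_pos: [528.6, -108.9, 223.2]
ee_rot: [-0.609, 0.793, -0.001, 0.001]
force: [-3.8, 5.8, 10.5]
width: -0.1
```

```bash
python3 -m creep '[{"tx":0,"ty":0,"tz":-0.04,"ax":0,"ay":0,"az":0,"claw":0},{"tx":0,"ty":0,"tz":-0.08,"ax":0,"ay":0,"az":0,"claw":0},{"tx":0,"ty":0,"tz":-0.08,"ax":0,"ay":0,"az":0,"claw":0}]'
```

```text
time_s: 9.65
tcp_pos: [528.8, -109.0, 223.0]
ee_rot: [-0.609, 0.793, -0.002, 0.003]
force: [-10.2, 9.4, 26.1]
width: 0.2
```

The button is hard on its stop: the force went from 10 to 26 N with only 0.2 mm of travel. Lifting clear, then giving the bin time to swing.

```bash
python3 -m creep '[{"tx":0,"ty":0,"tz":0.5,"ax":0,"ay":0,"az":0,"claw":0},{"tx":0,"ty":0,"tz":1.2,"ax":0,"ay":0,"az":0,"claw":0},{"tx":0,"ty":0,"tz":2,"ax":0,"ay":0,"az":0,"claw":0},{"tx":0,"ty":0,"tz":2.6,"ax":0,"ay":0,"az":0,"claw":0},{"tx":0,"ty":0,"tz":2.6,"ax":0,"ay":0,"az":0,"claw":0},{"tx":0,"ty":0,"tz":2.6,"ax":0,"ay":0,"az":0,"claw":0},{"tx":0,"ty":0,"tz":2.6,"ax":0,"ay":0,"az":0,"claw":0},{"tx":0,"ty":0,"tz":2.6,"ax":0,"ay":0,"az":0,"claw":0}]'
for i in 1 2 3; do python3 -m creep '[{"tx":0,"ty":0,"tz":0,"ax":0,"ay":0,"az":0,"claw":0},{"tx":0,"ty":0,"tz":0,"ax":0,"ay":0,"az":0,"claw":0},{"tx":0,"ty":0,"tz":0,"ax":0,"ay":0,"az":0,"claw":0},{"tx":0,"ty":0,"tz":0,"ax":0,"ay":0,"az":0,"claw":0},{"tx":0,"ty":0,"tz":0,"ax":0,"ay":0,"az":0,"claw":0},{"tx":0,"ty":0,"tz":0,"ax":0,"ay":0,"az":0,"claw":0},{"tx":0,"ty":0,"tz":0,"ax":0,"ay":0,"az":0,"claw":0},{"tx":0,"ty":0,"tz":0,"ax":0,"ay":0,"az":0,"claw":0}]' | head -2; done
python3 - <<'E'
from h import *
print(manip.observe()["force"])
print("shut rim px",proj("top",[490,47,225]),"90 out",proj("top",[398,55,215]))
cv2.imwrite("pics/end.png",np.hstack([cv2.resize(manip.get_image(n)[50:380] ,(400,236),interpolation=3) for n in("top","scene")]))
E
```

```text
time_s: 10.45
tcp_pos: [527.9, -109.4, 346.2]
ee_rot: [-0.608, 0.794, 0.001, -0.001]
force: [-0.8, 0.0, -0.8]
width: -0.2
time_s: 11.25
tcp_pos: [528.4, -109.4, 347.5]
time_s: 12.05
tcp_pos: [528.4, -109.4, 347.5]
time_s: 12.85
tcp_pos: [528.4, -109.4, 347.5]
[-0.0587996   0.23274931  0.18661815]
shut rim px [233.50484832 305.08796514] 90 out [230.41525462 351.33866923]
```

View pics/end.png

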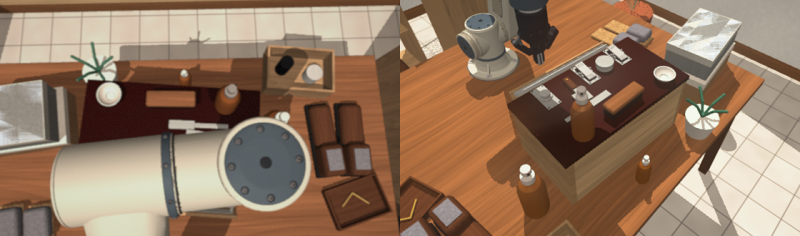

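The arm blocks the top view, although a pale rim line does show in front of the shelf in the scene view at (512,95)–(615,45). I'll move the arm aside at height and take a proper look.

```bash
python3 -m creep '[{"tx":-0.4,"ty":-0.6,"tz":0.3,"ax":0,"ay":0,"az":0,"claw":0},{"tx":-0.8,"ty":-1.2,"tz":0.6,"ax":0,"ay":0,"az":0,"claw":0},{"tx":-1.2,"ty":-1.8,"tz":0.6,"ax":0,"ay":0,"az":0,"claw":0},{"tx":-1.6,"ty":-2.4,"tz":0.6,"ax":0,"ay":0,"az":0,"claw":0},{"tx":-2.0,"ty":-3.1,"tz":0.6,"ax":0,"ay":0,"az":0,"claw":0},{"tx":-2.4,"ty":-3.8,"tz":0.6,"ax":0,"ay":0,"az":0,"claw":0},{"tx":-2.8,"ty":-4.4,"tz":0.6,"ax":0,"ay":0,"az":0,"claw":0},{"tx":-2.8,"ty":-4.4,"tz":0.6,"ax":0,"ay":0,"az":0,"claw":0}]'
python3 - <<'E'
from h import *
a=manip.get_image("top");b=manip.get_image("scene")
cv2.imwrite("pics/end2.png",np.hstack([cv2.resize(a[120:390,90:400],(430,375),interpolation=3),cv2.resize(b[90:290,140:340],(370,375),interpolation=3)]))
E
```

```text
time_s: 13.75
tcp_pos: [386.1, -332.1, 377.7]
ee_rot: [-0.607, 0.795, -0.0, -0.0]
force: [0.7, 0.4, 1.0]
width: -0.3
```

View pics/end2.png

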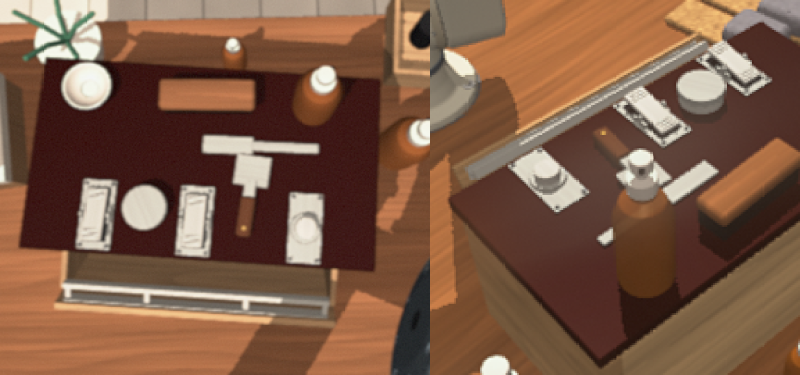

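The bin is out, with its rim across (55,305)–(330,318) in the left crop. Both locks are tipped, the button is up and everything on the shelf is in place. I'll check the rim distance numerically and that it is still, then hand in.

```bash
python3 - <<'E'
from h import *
d=cv2.absdiff(manip.get_image("top"),manip.get_image("top"));print("motion",d[290:360,120:330].mean())
r=ray("top",(90+195*310/430,120+313*.72),194);n=np.array([.9962,-.0868,0])
f=ray("top",(105,298),240);print("rim",r.round(1),"in front by",((f-r)@n).round(1))
for n in("scene","top"):
    i=manip.get_image(n);print(n,cv2.absdiff(i,cv2.imread(f"pics/{n}0.png"))[155:215,180:365].mean())
E
```

```text
motion 1.6872562358276644
rim [407.   56.9 194. ] in front by 83.1
scene 3.2686786786786786
top 2.5481681681681683
```

```bash
python3 -c "
from h import *
cv2.imwrite('pics/a.png',manip.get_image('top'))"
python3 -m creep '[{"tx":0,"ty":0,"tz":0,"ax":0,"ay":0,"az":0,"claw":0},{"tx":0,"ty":0,"tz":0,"ax":0,"ay":0,"az":0,"claw":0},{"tx":0,"ty":0,"tz":0,"ax":0,"ay":0,"az":0,"claw":0},{"tx":0,"ty":0,"tz":0,"ax":0,"ay":0,"az":0,"claw":0},{"tx":0,"ty":0,"tz":0,"ax":0,"ay":0,"az":0,"claw":0},{"tx":0,"ty":0,"tz":0,"ax":0,"ay":0,"az":0,"claw":0},{"tx":0,"ty":0,"tz":0,"ax":0,"ay":0,"az":0,"claw":0},{"tx":0,"ty":0,"tz":0,"ax":0,"ay":0,"az":0,"claw":0}]' | head -1
python3 - <<'E'
from h import *
a=cv2.imread('pics/a.png');b=manip.get_image('top')
g=lambda i:i[300:360,150:300].astype(np.float32).mean(2)
print("bin shift px",cv2.phaseCorrelate(g(a),g(b)),"diff bin",cv2.absdiff(a,b)[300:360,150:300].mean(),"static",cv2.absdiff(a,b)[180:290,130:330].mean())
print(b[325:356,230].mean(1).round().tolist())
for o in (.46,.5):
    p=np.array([488.8,47,0])+np.array([-.9962,.0868,0])*187*np.sin(o);p[2]=30+187*np.cos(o);print(o,proj("top",p))
E
```

```text
time_s: 14.9
bin shift px ((0.007505109555509648, 0.012174707484373215), 1.0085629114574857) diff bin 1.6442222222222223 static 2.3141818181818183
[74.0, 80.0, 91.0, 98.0, 118.0, 175.0, 225.0, 237.0, 221.0, 144.0, 80.0, 81.0, 96.0, 102.0, 99.0, 103.0, 144.0, 174.0, 135.0, 125.0, 172.0, 193.0, 192.0, 182.0, 148.0, 123.0, 119.0, 118.0, 119.0, 118.0, 117.0]
0.46 [231.68682459 345.98582435]
0.5 [231.60768388 349.06894202]
```

The rim's outer edge is at row 349, against 349.1 predicted for a tilt of 0.50 and 346.0 for 0.46. The bin is still. Handing in.

```bash
python3 -c "
from station import manip
print(manip.sign_off())"
```

```text
the job is handed in; nothing more can be done
None
```

I tipped both child locks off against their stops (24 N and 18 N) and then pressed the round button to its stop at 26 N. The bin swung out by itself. I handed the job in at about 15 s of the 45 s allowed; the hand-in gives no verdict.

**Last checks:**
- **Bin:** The rim edge was at image row 349, against 349.1 predicted for full tilt. The bin did not move between pictures 0.9 s apart.
- **Locks and button:** Pictures showed both far ends down and the button up again.
- **Shelf:** The six things looked in place by eye; I did not measure their positions. The nozzle was never touched.
- **Arm:** It was moved aside and touching nothing.

**What disagreed or was not confirmed:**
- **Fingertip height:** The shut fingertips touched about 30 mm higher than the reported tool position implied. I found contact by force and pictures instead, which gave the same stop depth (225 mm) on both locks.
- **Rim distance:** A first rough estimate put the rim 83 mm in front of the shelf, not the expected 90 mm. The finer edge check settled it at full tilt.
- **Dustpan and broom:** I did not see them clearly in the bin. I never reached into it.
- **Pictures viewed:** 11 in all, over the planned 8 but within the limit of 12.

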